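# Load gel spacer plates into the gauge rack

## Task

Take the two acrylic gel spacer plates from the white stand and load them into the grey gauge rack, first the thick orange one into the wide slot with the orange tabs, then the thin blue one into the narrow slot with the blue tabs. The slots grip the plates, so push each one straight down until you feel it stop on its ledges, keep pressing it there with about 10 N (never more than 25 N) for half a second, then let go of it and leave it standing upright, fully home. Leave the white plate in the middle slot and everything else on the bench where it is.

Things in the scene. Friction and masses are not known exactly. Their poses are not given: they have to be found in the camera images.
- thick_plate: Upright flat acrylic plate, 64 mm wide (own x) by 18 mm thick (own y) by 88 mm tall (own z), about 115 g. Orange. Starts standing in one of the two places of the white stand. Origin: centre of its lower edge (underside). Turning it half round about z makes no difference.
- thin_plate: Upright flat acrylic plate, 64 mm wide (own x) by 8 mm thick (own y) by 88 mm tall (own z), about 50 g. Blue. Starts standing in the other place of the white stand. Origin: centre of its lower edge (underside). Turning it half round about z makes no difference.
- white_plate: Upright flat acrylic plate, 64 mm wide (own x) by 13 mm thick (own y) by 88 mm tall (own z), about 83 g. Milky white. Already home in the middle slot of the gauge rack, standing about 55 mm out of it; leave it there. Origin: centre of its lower edge (underside). Turning it half round about z makes no difference.
- stand: White plastic stand, fixed, 86 mm (own x) by 136 mm (own y) by 36 mm high, with two grooves along own x at y = +30 and -30 mm, each 22 mm wide, floor 6 mm above the bench: the plates stand on this floor, tops 94 mm above the bench. Origin: centre of its underside, z up.
- rack: Grey gauge rack, fixed, 90 mm (own x) by 212 mm (own y) by 52 mm high, with a row of three slots along own y, 64 mm apart, narrowing from one end to the other: wide at y = +64 mm (orange tabs), middle at 0 (white tabs), narrow at y = -64 mm (blue tabs). Plates stand in it with their thickness along the row. Origin: centre of its underside, z up.
- wide_stop: Adjustable stop in the wide slot (orange tabs). Origin: centre of the slot at bench level; z up, x along the slot's length, y across it. Two steel ledges on firm rubber (yield 0.4 mm at 10 N), 14 mm apart, narrower than the plate, stop the plate's underside. Their height is set by hand, separately in each slot, 10 to 28 mm above the bench: not measured, it must be felt.
- narrow_stop: Adjustable stop in the narrow slot (blue tabs). Origin: centre of the slot at bench level; z up, x along the slot's length, y across it. Two steel ledges on firm rubber (yield 0.4 mm at 10 N), 4 mm apart, narrower than the plate, stop the plate's underside. Their height is set by hand, separately in each slot, 10 to 28 mm above the bench: not measured, it must be felt.
- wide_mouth (a point): Centre of the rim of the wide slot (orange tabs), 52 mm above the bench, straight over its stop. The slot is 70 mm long (rack x) and 32 mm wide at the rim, sloping in to a straight throat 20 mm wide from 10 mm below the rim downwards.
- narrow_mouth (a point): Centre of the rim of the narrow slot (blue tabs), 52 mm above the bench, straight over its stop. The slot is 70 mm long (rack x) and 22 mm wide at the rim, sloping in to a straight throat 10 mm wide from 10 mm below the rim downwards.
- wide_bar (a point): Crest of the black spring-loaded rubber grip bar in the wide slot, 16 mm below the rim, standing 3 mm out of the +y wall (rack frame). It presses on the plate with 3 to 5 N and holds it against the -y wall, 1 mm off centre: the plate drags (about 2 to 6 N, up to 8 N where it first meets the bar) and does not sink home by its own weight.
- narrow_bar (a point): Crest of the black spring-loaded rubber grip bar in the narrow slot, 16 mm below the rim, standing 3 mm out of the +y wall (rack frame). It presses on the plate with 3 to 5 N and holds it against the -y wall, 1 mm off centre: the plate drags (about 2 to 6 N, up to 8 N where it first meets the bar) and does not sink home by its own weight.
- wash_bottle: Bystander: white plastic wash bottle, 76 mm across, 190 mm tall. Origin: centre of its underside.
- media_jar: Bystander: clear glass jar with white cap, 68 mm across, 105 mm tall. Origin: centre of its underside.
- amber_jar: Bystander: amber glass jar with blue cap, 60 mm across, 100 mm tall. Origin: centre of its underside.
- dish_stack: Bystander: stack of three culture dishes, 94 mm across, 44 mm tall. Origin: centre of its underside.
- tip_box: Bystander: red box with pink lid, 85 by 125 mm, 70 mm tall. Origin: centre of its underside.
- calculator: Bystander: dark pocket calculator, 140 by 75 mm, 13 mm tall. Origin: centre of its underside.

How it is judged:
By the outcome, as a careful person would: the job done as asked, in the order asked, and still so for the second after the job is handed in, with the robot touching nothing.
It also fails if it takes over 64 s, if anything falls off the work surface, if the arm or the gripper's body presses on something with over 40 N, if the wrist force passes 120 N, or if a joint passes its speed limit or range.

## Robot

A 6-joint arm with a two-finger parallel gripper is mounted at the origin on the work surface. World frame = base frame: x ahead of the robot, y to its left, z up, the work surface at z = 0. Lengths are in m, angles in rad, forces in N, time in s.
With the tool pointing down it reaches from about 0.3 to 0.775 m from the base axis. Payload 14.6 kg.
Tool frame: the origin (TCP) lies between the finger pads; the fingertips stand arm.finger_overhang ahead of it and the grasp point (between the pads) is the TCP (arm.finger_overhang is the distance from the TCP to the fingertips, in m); z points along the fingers, y is the line along which they close (so a half turn about z gives the same grasp; the last joint's range is limited). The gripper opens to 85 mm and grips with 20 to 120 N. Pads are 22 mm wide; open, the fingers measure 114 mm over their backs; the gripper's body (76 mm by 85 mm) begins 54 mm behind the grasp point. The pads swing forward as they close: fully open they stand 13 mm farther back than shut.
Start: joints at [1.226, 0.3, 1.521, -0, 1.321, -0.067], TCP at [0.151, 0.529, 0.25] pointing down, gripper open.
Joint ranges: [-3.03, 3.03], [-0.79, 2.21], [0.23, 2.52], [-1.04, 4.18], [0, 3.07], [-2.55, 2.55]. Speed limits (rad/s): [2.22, 2.22, 2.57, 3.14, 3.14, 3.14].

## Interface

Orientations are given as a 3x3 rotation matrix whose columns are the frame's x, y, z axes.
In Python, from workcell import arm, optics gives the robot as it stands.
- The arm moves only by the tool apply_moves, never from a script. Its argument "deltas" is a list of rows, each a list of 5 numbers: the opening, from 0 (shut) to 1 (fully open), then the shift along the world's x, y, z in m, then the turn about the world's z in degrees. A call has exactly 10 rows; each row is the pose to reach, as a shift and turn from the pose commanded when the call began; what a row does not reach only later rows make up. A row lasts 1/8 s, in which the tool goes at most 62.5 mm and 10.7 degrees, less where a joint would pass 70% of its speed; a pose out of reach is approached as far as the arm can. A call with a gripper value outside its range is refused whole. The fingers move at their own pace and stop on an object; "newtons" is the grip in N (left out, the last holds). Time passes only in rows, so rows that repeat a pose let the fingers close, or fill a call up. It gives the time, the measured TCP pose, the force, the opening and the grip force at its end, in the units of the state.
- arm.observe(): the state, without advancing time (a new reading comes with each control period).
- optics.snapshot(name): name is "scene" or "top" or "wrist"; returns a dict with "frame" (420x560x3 uint8, red, green, blue), "fx", "fy", "cx", "cy" (pixels), "distortion" ([k1, k2, p1, p2, k3] as OpenCV has them; the pictures are not rectified), "view" (4x4, takes a point from world to camera coordinates). Camera axes: x right, y down, z forward; pixel columns grow to the right and rows downward; lengths in m; the calibration is good to about 2 mm. A picture is of the moment at which its call begins. There is no depth.
- arm.close_job(): hands the job in; it is judged then, once.
The state is a dict: "time": time; "joint_positions": joint angles; "qd": joint speeds; "joint_efforts": joint torques, N m; "tcp_pos": TCP position; "orientation": TCP orientation; "contact_force": force on the tool from outside, world axes, zero at the start; "moment": the same for the moment, N m; "width": opening from 0.0 (shut) to 1.0 (fully open); "grip_force": force on a finger pad.
Only numpy, scipy, OpenCV 4.12 (cv2) and the standard library are available. Lean on these libraries where they do the work, as an engineer would, in place of code of your own. Each camera call takes 0.05 s, during which the arm holds its last target. There are 200 camera calls.

## Working session

There is one attempt and no reset: what is moved stays moved. The work goes in short steps, Python scripts to look and compute and a tool call to move; the robot and the scene stay as the last step left them, time stands still between calls to the robot, and variables do not carry over. Pictures are saved under pics/ and viewed, at most 10 in all, crops included, and the job is handed in when it is done.

Besides the shell and the picture viewer there is one more tool, called in YAML: its name, and indented under it one key for each argument. apply_moves: Moves the arm, as the interface text tells. Its arguments: {"type":"object","properties":{"deltas":{"type":"array"},"newtons":{"type":"number"}},"required":["deltas"]}

```bash
mkdir -p pics; ls; cat > h.py <<'E'
import cv2, numpy as np
from workcell import arm, optics
def snap(n,save=None):
    s=optics.snapshot(n); 
    if save: cv2.imwrite('pics/'+save,s['frame'][:,:,::-1])
    return s
def ray(s,px):
    K=np.array([[s['fx'],0,s['cx']],[0,s['fy'],s['cy']],[0,0,1]])
    p=cv2.undistortPoints(np.array(px,float).reshape(-1,1,2),K,np.array(s['distortion'],float)).reshape(-1,2)
    V=np.array(s['view']); R=V[:3,:3]; c=-R.T@V[:3,3]
    return c,np.c_[p,np.ones(len(p))]@R
def onz(s,px,z):
    c,d=ray(s,px); return c+d*((z-c[2])/d[:,2])[:,None]
E
python3 - <<'E'
from h import *
a=snap('top','top0.png');b=snap('scene','scene0.png')
cv2.imwrite('pics/both.png',np.hstack([a['frame'],b['frame']])[:,:,::-1])
for s in(a,b):print({k:v for k,v in s.items() if k!='frame'})
print(arm.observe(),arm.finger_overhang)
E
```

```text
pics
{'fx': 437.45122775692533, 'fy': 437.45122775692533, 'cx': 273.73230192444254, 'cy': 217.83258593418108, 'distortion': array([-0.10868177,  0.        ,  0.        ,  0.        ,  0.        ]), 'view': array([[ 7.57766951e-03, -9.99970529e-01, -1.23253666e-03,
        -3.30214802e-03],
       [-9.82455844e-01, -7.21524807e-03, -1.86355719e-01,
         5.62279269e-01],
       [ 1.86341334e-01,  2.62305489e-03, -9.82481566e-01,
         1.31763963e+00],
       [ 0.00000000e+00,  0.00000000e+00,  0.00000000e+00,
         1.00000000e+00]])}
{'fx': 473.5632748450537, 'fy': 473.5632748450537, 'cx': 287.04117956776133, 'cy': 202.85188779376884, 'distortion': array([0.0140673, 0.       , 0.       , 0.       , 0.       ]), 'view': array([[-0.85813095,  0.51335428, -0.00886905,  0.47765289],
       [ 0.40675177,  0.66918845, -0.62188409, -0.19066985],
       [-0.31331179, -0.53726548, -0.78305908,  1.6364827 ],
       [ 0.        ,  0.        ,  0.        ,  1.        ]])}
{'time': 0.1, 'joint_positions': array([ 1.22642294e+00,  3.00436422e-01,  1.52151140e+00,  3.00685419e-06,
        1.32071661e+00, -6.66114801e-02]), 'qd': array([ 0.00127621, -0.00098001, -0.00200699, -0.00150533,  0.0011831 ,
       -0.00060405]), 'joint_efforts': array([ 3.90042042e-04, -5.44383609e+01, -3.62361217e+01, -1.38228061e-04,
        3.23103966e-03,  1.85173775e-05]), 'tcp_pos': array([0.15075625, 0.52873794, 0.24976981]), 'orientation': array([[-9.61671323e-01,  2.74204546e-01, -3.64581516e-04],
       [ 2.74204778e-01,  9.61670798e-01, -1.00786617e-03],
       [ 7.42459125e-05, -1.06920599e-03, -9.99999426e-01]]), 'contact_force': array([-0.30011286, -0.02916524, -1.10590476]), 'moment': array([-0.02707975,  0.03440556,  0.05206308]), 'grip_force': 0.0, 'width': 0.999386744305153} 0.019
```

View pics/top0.png

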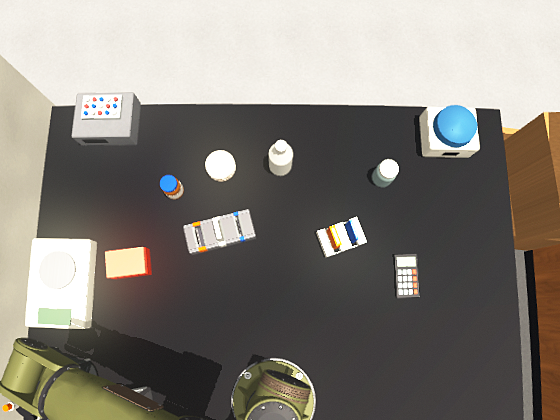

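View pics/scene0.png

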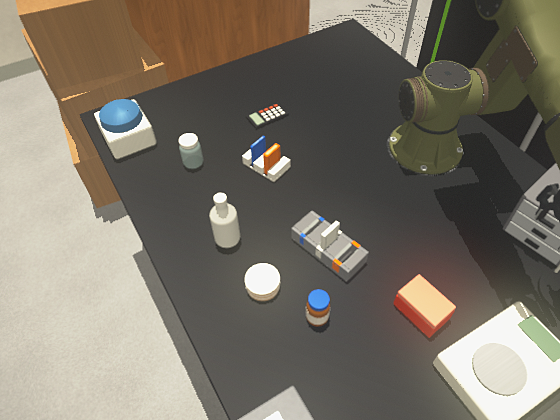

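The top view shows the rack around (219,231) with its orange tabs on the left, and the stand around (342,237) with orange at (333,237) and blue at (352,231). In the scene view, the stand is at (266,160) and the rack at (330,243). Next I'll measure with masks.

```bash
python3 - <<'E'
from h import *
s=snap('top'); f=s['frame']
crop=cv2.resize(f[200:265,175:375],None,fx=4,fy=4,interpolation=cv2.INTER_CUBIC)
cv2.imwrite('pics/crop1.png',crop[:,:,::-1])
hsv=cv2.cvtColor(f,cv2.COLOR_RGB2HSV)
roi=np.zeros(f.shape[:2],np.uint8); roi[200:265,175:375]=255
for n,lo,hi in(('or',(8,140,100),(24,255,255)),('bl',(100,110,50),(125,255,255))):
    m=cv2.inRange(hsv,lo,hi)&roi
    N,l,st,ce=cv2.connectedComponentsWithStats(m)
    for i in range(1,N):
        if st[i,4]>5: print(n,st[i],ce[i].round(1),'z52',onz(s,ce[i],.052)[0].round(4),'z94',onz(s,ce[i],.094)[0].round(4))
# bright: stand
m=(cv2.inRange(f,(60,60,60),(255,255,255))&roi)
m=cv2.morphologyEx(m,cv2.MORPH_CLOSE,np.ones((3,3)))
cs,_=cv2.findContours(m,0,2)
for c in cs:
    if cv2.contourArea(c)>200:
        r=cv2.minAreaRect(c); p=cv2.boxPoints(r); print(r); 
        for z in(.036,.052): q=onz(s,p,z); print(z,q.round(4).tolist(),q.mean(0).round(4))
E
```

```text
or [192 221   8   5  20] [196.  223.1] z52 [0.5438 0.2446 0.052 ] z94 [0.5364 0.2369 0.094 ]
or [327 226  13  24  79] [331.7 239.2] z52 [ 0.496 -0.18   0.052] z94 [ 0.4901 -0.1744  0.094 ]
or [198 246  10   6  31] [202.4 249. ] z52 [0.4624 0.2216 0.052 ] z94 [0.4576 0.2146 0.094 ]
bl [233 211   5   5  16] [235.5 213.1] z52 [0.5766 0.1212 0.052 ] z94 [0.5682 0.1174 0.094 ]
bl [345 221  13  22 126] [350.4 232. ] z52 [ 0.5191 -0.239   0.052 ] z94 [ 0.5125 -0.2316  0.094 ]
bl [240 236   5   6  18] [241.7 238.7] z52 [0.4956 0.1001 0.052 ] z94 [0.4897 0.0969 0.094 ]
((274.5, 232.0), (63.99999237060547, 198.99996948242188), 90.0)
0.036 [[0.6215, 0.3189, 0.036], [0.6262, -0.321, 0.036], [0.4207, -0.3141, 0.036], [0.4161, 0.309, 0.036]] [ 0.5211 -0.0018  0.036 ]
0.052 [[0.6178, 0.3152, 0.052], [0.6225, -0.3173, 0.052], [0.4194, -0.3104, 0.052], [0.4148, 0.3054, 0.052]] [ 0.5186 -0.0018  0.052 ]
```

View pics/crop1.png

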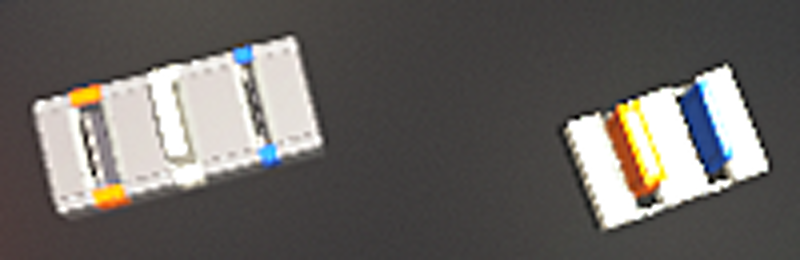

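In the crop, the wide slot (orange tabs) is at about (95,145) on the left, white in the middle and narrow (blue tabs) at (257,105). The stand's plates are orange at about (640,145) and blue at (715,125). I'll go above the stand.

apply_moves:
  deltas:
    - [0.6,0.024,-0.05,0,3.5]
    - [0.6,0.048,-0.1,0,7]
    - [0.6,0.072,-0.15,0,10.5]
    - [0.6,0.096,-0.2,0,14]
    - [0.6,0.12,-0.25,0,17.5]
    - [0.6,0.144,-0.3,0,21]
    - [0.6,0.168,-0.35,0,24.5]
    - [0.6,0.192,-0.4,0,28]
    - [0.6,0.216,-0.45,0,31.5]
    - [0.6,0.24,-0.5,0,35]
  newtons: 40

```text
time: 1.4
tcp_pos: [0.3912, 0.027, 0.2504]
orientation: [[-0.944, -0.329, 0.0], [-0.329, 0.944, 0.0], [-0.0, -0.0, -1.0]]
contact_force: [0.1, 0.6, 0.4]
width: 0.601
grip_force: 0.0
```

apply_moves:
  deltas:
    - [0.6,0.024,-0.05,0,0]
    - [0.6,0.048,-0.1,0,0]
    - [0.6,0.072,-0.15,0,0]
    - [0.6,0.09,-0.2,0,0]
    - [0.6,0.102,-0.225,0,0]
    - [0.6,0.108,-0.235,0,0]
    - [0.6,0.11,-0.238,0,0]
    - [0.6,0.11,-0.238,0,0]
    - [0.6,0.11,-0.238,0,0]
    - [0.6,0.11,-0.238,0,0]

```text
time: 2.65
tcp_pos: [0.5008, -0.2086, 0.2505]
orientation: [[-0.945, -0.327, 0.0], [-0.327, 0.945, -0.0], [-0.0, -0.0, -1.0]]
contact_force: [0.3, 0.8, 0.9]
width: 0.599
grip_force: 0.0
```

```bash
python3 - <<'E'
from h import *
s=snap('wrist','w1.png'); o=arm.observe()
print(o['time'],o['tcp_pos'],o['orientation'],o['width'],o['contact_force']); V=s['view'];print(-V[:3,:3].T@V[:3,3],V[2,:3],s['fx'])
E
```

```text
2.7 [ 0.50078384 -0.20872453  0.25046969] [[-9.44891025e-01 -3.27384942e-01  2.24279583e-04]
 [-3.27384974e-01  9.44891033e-01 -1.23320529e-04]
 [-1.71546483e-04 -1.89950226e-04 -9.99999967e-01]] 0.5983866499773515 [ 0.16408695 -0.55244724 -0.24559155]
[ 0.42619034 -0.2352673   0.37432298] [ 0.29278366  0.10194197 -0.95072896] 372.73652521192446
```

View pics/w1.png

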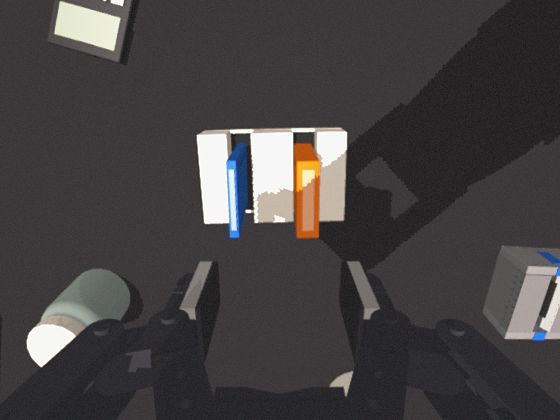

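The wrist view shows the orange top face over columns 296–320, rows 161–238, and the blue top over columns 229–239, rows 163–236. The stand is at (198–347, 128–224).

```bash
python3 - <<'E'
from h import *
f=cv2.imread('pics/w1.png')[:,:,::-1]
s=snap('wrist');f=s['frame']
hsv=cv2.cvtColor(f,cv2.COLOR_RGB2HSV)
for r in (150,165,185,200,220,232): print(r,hsv[r,226:250].tolist() if r in(185,) else '', [tuple(x) for x in f[r,292:324:2].tolist()] if r==220 else '')
# masks; outline of whole plate -> near vertical edge lines
for n,lo,hi,x0,x1 in(('or',(5,120,60),(25,255,255),285,335),('bl',(95,80,30),(130,255,255),220,255)):
    m=np.zeros(f.shape[:2],np.uint8); m[130:260,x0:x1]=cv2.inRange(hsv,lo,hi)[130:260,x0:x1]
    m=cv2.morphologyEx(m,cv2.MORPH_CLOSE,np.ones((7,7)))
    for r in range(140,244,6):
        c=np.flatnonzero(m[r]); print(n,r,(c.min(),c.max()) if len(c) else None,end=' ')
    print()
P={'or':[(296.5,161),(317,161),(320,237),(296.5,237.5)],'bl':[(230,165),(236,165),(239,236),(230,236)]}
for n,p in P.items():
    q=onz(s,p,.094)[:,:2]; L=(q[0]+q[1]-q[2]-q[3])/2
    print(n,q.round(4).tolist(),q.mean(0).round(4),np.linalg.norm(L),np.degrees(np.arctan2(L[1],L[0])),np.linalg.norm(q[0]-q[1]),np.linalg.norm(q[2]-q[3]))
q=onz(s,[(198,132),(347,130),(345,221),(204,223)],.036)[:,:2]; print(q,q.mean(0)); L=q[1]-q[0];M=q[2]-q[3];print(np.linalg.norm(L),np.linalg.norm(M),np.degrees(np.arctan2(L[1],L[0])),np.degrees(np.arctan2(M[1],M[0])))
E
```

```text
150  
165  
185 [[13, 7, 254], [105, 51, 244], [105, 155, 246], [101, 84, 247], [98, 17, 247], [100, 15, 247], [100, 15, 247], [100, 19, 247], [104, 57, 246], [109, 165, 235], [108, 200, 238], [108, 209, 140], [108, 188, 111], [109, 181, 113], [109, 185, 113], [110, 180, 115], [109, 197, 110], [108, 197, 114], [108, 204, 110], [108, 191, 115], [109, 173, 112], [110, 154, 86], [114, 31, 41], [6, 30, 43]] 
200  
220  [(201, 189, 173), (92, 79, 74), (148, 68, 27), (196, 91, 17), (196, 90, 9), (194, 112, 72), (205, 144, 108), (204, 144, 105), (205, 143, 106), (202, 143, 103), (203, 141, 105), (200, 102, 47), (198, 93, 25), (193, 108, 66), (176, 163, 150), (177, 165, 153)]
232  
or 140 None or 146 (np.int64(294), np.int64(312)) or 152 (np.int64(294), np.int64(314)) or 158 (np.int64(294), np.int64(317)) or 164 (np.int64(294), np.int64(320)) or 170 (np.int64(294), np.int64(319)) or 176 (np.int64(294), np.int64(319)) or 182 (np.int64(294), np.int64(319)) or 188 (np.int64(294), np.int64(319)) or 194 (np.int64(294), np.int64(318)) or 200 (np.int64(294), np.int64(318)) or 206 (np.int64(294), np
[... 719 characters left out ...]
)) bl 224 (np.int64(228), np.int64(242)) bl 230 (np.int64(229), np.int64(241)) bl 236 (np.int64(229), np.int64(239)) bl 242 None 
or [[0.4756, -0.2042], [0.4705, -0.1894], [0.5285, -0.1646], [0.5351, -0.1826]] [ 0.5024 -0.1852] 0.0631368474272551 -158.47240904150246 0.01567250786668193 0.019191231665924083
bl [[0.4952, -0.2513], [0.4937, -0.2469], [0.5492, -0.2273], [0.5517, -0.2343]] [ 0.5225 -0.24  ] 0.05891186028413161 -161.89081944080473 0.004613329913518547 0.007359954395382321
[[ 0.48974227 -0.29100204]
 [ 0.44403589 -0.16429693]
 [ 0.52594289 -0.1329746 ]
 [ 0.57285655 -0.26201369]] [ 0.5081444  -0.21257182]
0.13469690736612205 0.13730250184963247 109.83591316998948 109.97932496849266
```

apply_moves:
  deltas:
    - [0.6,0.001,0.012,0,1]
    - [0.6,0.001,0.024,0,1]
    - [0.6,0.001,0.024,-0.04,1]
    - [0.6,0.001,0.024,-0.09,1]
    - [0.6,0.001,0.024,-0.14,1]
    - [0.6,0.001,0.024,-0.165,1]
    - [0.6,0.001,0.024,-0.176,1]
    - [0.6,0.001,0.024,-0.176,1]
    - [0.2,0.001,0.024,-0.176,1]
    - [0.1,0.001,0.024,-0.176,1]
  newtons: 40

```text
time: 4.0
tcp_pos: [0.5023, -0.1852, 0.0753]
orientation: [[-0.939, -0.343, 0.002], [-0.343, 0.939, -0.001], [-0.001, -0.001, -1.0]]
contact_force: [0.7, 0.6, 4.1]
width: 0.205
grip_force: 43.5
```

apply_moves:
  deltas:
    - [0,0,0,0,0]
    - [0,0,0,0,0]
    - [0,0,0,0,0]
    - [0,0,0,0,0]
    - [0,0,0,0,0]
    - [0,0,0,0,0]
    - [0,0,0,0,0]
    - [0,0,0,0,0]
    - [0,0,0,0,0]
    - [0,0,0,0,0]

```text
time: 5.25
tcp_pos: [0.5023, -0.1853, 0.0753]
orientation: [[-0.939, -0.343, 0.002], [-0.343, 0.939, -0.001], [-0.001, -0.001, -1.0]]
contact_force: [-0.6, 1.3, 6.1]
width: 0.206
grip_force: 43.8
```

apply_moves:
  deltas:
    - [0,0,0,0.03,0]
    - [0,0,0,0.08,0]
    - [0,0,0,0.13,0]
    - [0,0.002,0.03,0.17,0]
    - [0,0.004,0.085,0.175,-1]
    - [0,0.007,0.145,0.175,-2]
    - [0,0.01,0.205,0.175,-3]
    - [0,0.013,0.265,0.175,-4]
    - [0,0.016,0.325,0.175,-5]
    - [0,0.017,0.357,0.175,-5]
  newtons: 60

```text
time: 6.5
tcp_pos: [0.5184, 0.1745, 0.2495]
orientation: [[-0.965, -0.262, 0.0], [-0.262, 0.965, 0.0], [-0.0, 0.0, -1.0]]
contact_force: [0.5, -0.6, -2.0]
width: 0.204
grip_force: 58.8
```

apply_moves:
  deltas:
    - [0,0,0,0,0]
    - [0,0,0,0,0]
    - [0,0,0,0,0]
    - [0,0,0,0,0]
    - [0,0,0,0,0]
    - [0,0,0,0,0]
    - [0,0,0,0,0]
    - [0,0,0,0,0]
    - [0,0,0,0,0]
    - [0,0,0,0,0]

```text
time: 7.75
tcp_pos: [0.5188, 0.1719, 0.2493]
orientation: [[-0.966, -0.26, 0.0], [-0.26, 0.966, 0.0], [-0.0, 0.0, -1.0]]
contact_force: [0.8, 0.3, -1.4]
width: 0.206
grip_force: 58.8
```

```bash
python3 - <<'E'
from h import *
s=snap('wrist','w2.png'); o=arm.observe(); f=s['frame']
print(o['time'],o['tcp_pos'],o['orientation'],o['width'],o['contact_force'])
hsv=cv2.cvtColor(f,cv2.COLOR_RGB2HSV)
for n,lo,hi in(('or',(5,120,60),(25,255,255)),('bl',(95,80,30),(130,255,255))):
    N,l,st,ce=cv2.connectedComponentsWithStats(cv2.inRange(hsv,lo,hi))
    for i in range(1,N):
        if st[i,4]>15: print(n,st[i],ce[i].round(1),onz(s,ce[i],.052)[0].round(4))
E
```

```text
7.8 [0.5188132  0.1719302  0.24926701] [[-9.65537049e-01 -2.60265645e-01 -2.31566650e-05]
 [-2.60265645e-01  9.65537049e-01  1.41895680e-05]
 [ 1.86655609e-05  1.97274379e-05 -1.00000000e+00]] 0.2048389176197617 [ 0.17498832  0.72428952 -0.94359728]
or [ 532  101   28   94 1094] [548.8 154.2] [0.4326 0.405  0.052 ]
or [336 123  34  17 464] [354.5 131.2] [0.4634 0.2233 0.052 ]
or [ 250  177   60  217 7479] [279.1 272.5] [0.611  0.1961 0.052 ]
or [337 216  27  12 313] [350.4 221.5] [0.543  0.2459 0.052 ]
or [354 294  46  24 232] [373.5 300.7] [0.6176 0.296  0.052 ]
bl [198 123  23  18 285] [207.4 131.3] [0.4963 0.1015 0.052 ]
bl [204 216  16  12 187] [211.3 221.6] [0.5764 0.1219 0.052 ]
bl [408 366  20  20 182] [416.9 375.9] [0.6982 0.3785 0.052 ]
```

View pics/w2.png

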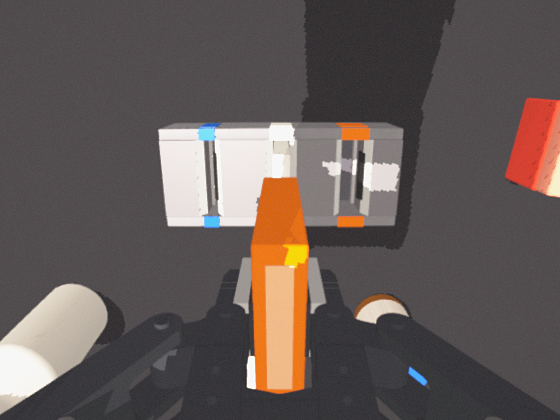

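The wrist view shows the held plate upright with its top face at (253–307, 247–388) and bottom end at (262–298, 178). The wide slot's tabs are at (354,131) and (350,221), the narrow slot's at (207,131) and (211,221).

```bash
python3 - <<'E'
from h import *
s=snap('wrist'); f=s['frame']; t=arm.observe()['tcp_pos']
hsv=cv2.cvtColor(f,cv2.COLOR_RGB2HSV); m=cv2.inRange(hsv,(5,90,60),(25,255,255)); m[:,:240]=0;m[:,320:]=0
for r in (178,182,190,246,256,270,300,340,370,386,388,390): c=np.flatnonzero(m[r]); print(r,(c.min(),c.max()) if len(c) else 0,end=' ')
print()
R=np.array([[.966,.26],[-.26,.966]])  # rows: rack x, y dirs
R=np.array([[.9655,.2603],[-.2603,.9655]])
for nm,p,z in(('top',[(252,247),(307.5,247),(305,387),(257,387)],t[2]+.0187),('bot',[(263,178),(298,178)],t[2]-.0693)):
    q=onz(s,p,z)[:,:2]-t[:2]; print(nm,(q@R.T*1000).round(1).tolist())
w=np.array([[.504,.235],[.537,.112]])-t[:2]; print((w*1000).round(1))
print('slot walls z.042?')
E
```

```text
178 (np.int64(264), np.int64(296)) 182 (np.int64(263), np.int64(297)) 190 (np.int64(261), np.int64(299)) 246 (np.int64(250), np.int64(308)) 256 (np.int64(251), np.int64(308)) 270 (np.int64(251), np.int64(307)) 300 (np.int64(252), np.int64(307)) 340 (np.int64(254), np.int64(305)) 370 (np.int64(255), np.int64(304)) 386 (np.int64(256), np.int64(304)) 388 (np.int64(256), np.int64(303)) 390 (np.int64(259), np.int64(298)) 
top [[-30.9, -9.1], [-30.9, 8.0], [25.2, 8.7], [25.2, -8.8]]
bot [[-30.7, -9.3], [-30.7, 9.4]]
[[-14.8  63.1]
 [ 18.2 -59.9]]
slot walls z.042?
```

apply_moves:
  deltas:
    - [0,-0.004,0.02,0,0]
    - [0,-0.012,0.05,0,0]
    - [0,-0.0155,0.062,0,0]
    - [0,-0.0155,0.062,-0.03,0]
    - [0,-0.0155,0.062,-0.07,0]
    - [0,-0.0155,0.062,-0.095,0]
    - [0,-0.0155,0.062,-0.105,0]
    - [0,-0.0155,0.062,-0.105,0]
    - [0,-0.0155,0.062,-0.105,0]
    - [0,-0.0155,0.062,-0.105,0]

```text
time: 9.1
tcp_pos: [0.5037, 0.234, 0.1452]
orientation: [[-0.966, -0.26, 0.001], [-0.26, 0.966, 0.001], [-0.002, 0.0, -1.0]]
contact_force: [-0.4, -0.2, -1.6]
width: 0.202
grip_force: 58.8
```

```bash
python3 - <<'E'
from h import *
s=snap('wrist','w3.png'); o=arm.observe(); f=s['frame']
print(o['time'],o['tcp_pos'],o['width'],o['contact_force'])
E
```

```text
9.15 [0.50357509 0.23401264 0.14504606] 0.20350748816993552 [ 1.00477771 -0.89753561 -1.13990638]
```

View pics/w3.png

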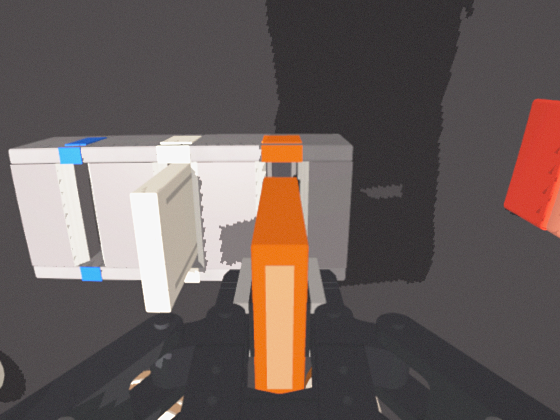

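The plate bottom end is at (263–298, 178), and the wide slot's near tab is at (262–302, 137–160), so they look aligned. I'll check the numbers before inserting.

```bash
python3 - <<'E'
from h import *
s=snap('wrist'); f=s['frame']; t=arm.observe()['tcp_pos']
hsv=cv2.cvtColor(f,cv2.COLOR_RGB2HSV); m=cv2.inRange(hsv,(3,120,60),(25,255,255))
for r in (139,142,145,148,152,158): c=np.flatnonzero(m[r,240:330])+240; print(r,c.min(),c.max())
g=f.sum(2)//3
print(g[166,250:320:2].tolist(), g[172,250:320:2].tolist())
R=np.array([[.9655,.2603],[-.2603,.9655]])
for p,z in(([(262,148),(302,148),(301,138),(263,138)],.052),([(263,178),(298,178)],t[2]-.0693),([(268,166),(308,166)],.052)):
    print(((onz(s,p,z)[:,:2]-t[:2])@R.T*1000).round(1).tolist())
E
```

```text
139 263 300
142 262 301
145 262 302
148 261 302
152 261 302
158 261 302
[235, 236, 236, 238, 238, 239, 236, 197, 113, 176, 170, 96, 96, 91, 95, 94, 94, 92, 93, 91, 97, 175, 174, 112, 178, 193, 191, 190, 195, 181, 127, 127, 125, 130, 129] [235, 235, 235, 230, 237, 238, 227, 231, 114, 176, 178, 102, 93, 95, 92, 93, 92, 92, 90, 92, 99, 174, 173, 114, 176, 191, 193, 190, 197, 183, 129, 128, 129, 132, 127]
[[-42.7, -10.7], [-42.7, 12.7], [-48.5, 12.0], [-48.5, -10.0]]
[[-30.6, -9.3], [-30.5, 9.4]]
[[-31.9, -7.2], [-31.9, 16.5]]
```

apply_moves:
  deltas:
    - [0,0,0,-0.006,0]
    - [0,0,0,-0.012,0]
    - [0,0,0,-0.018,0]
    - [0,0,0,-0.022,0]
    - [0,0,0,-0.026,0]
    - [0,0,0,-0.029,0]
    - [0,0,0,-0.031,0]
    - [0,0,0,-0.032,0]
    - [0,0,0,-0.033,0]
    - [0,0,0,-0.033,0]

```text
time: 10.45
tcp_pos: [0.5034, 0.234, 0.1114]
orientation: [[-0.966, -0.26, 0.0], [-0.26, 0.966, 0.0], [-0.0, 0.0, -1.0]]
contact_force: [0.1, 0.5, -0.8]
width: 0.205
grip_force: 58.9
```

apply_moves:
  deltas:
    - [0,0,0,-0.002,0]
    - [0,0,0,-0.004,0]
    - [0,0,0,-0.006,0]
    - [0,0,0,-0.007,0]
    - [0,0,0,-0.008,0]
    - [0,0,0,-0.009,0]
    - [0,0,0,-0.01,0]
    - [0,0,0,-0.011,0]
    - [0,0,0,-0.011,0]
    - [0,0,0,-0.011,0]

```text
time: 11.7
tcp_pos: [0.5034, 0.2341, 0.1004]
orientation: [[-0.966, -0.26, 0.0], [-0.26, 0.966, 0.0], [-0.001, 0.0, -1.0]]
contact_force: [-0.0, 2.6, 3.9]
width: 0.208
grip_force: 59.5
```

apply_moves:
  deltas:
    - [0,0,0,-0.0005,0]
    - [0,0,0,-0.001,0]
    - [0,0,0,-0.0015,0]
    - [0,0,0,-0.002,0]
    - [0,0,0,-0.0025,0]
    - [0,0,0,-0.003,0]
    - [0,0,0,-0.0035,0]
    - [0,0,0,-0.0035,0]
    - [0,0,0,-0.0035,0]
    - [0,0,0,-0.0035,0]

```text
time: 12.95
tcp_pos: [0.5034, 0.234, 0.0969]
orientation: [[-0.966, -0.26, 0.0], [-0.26, 0.966, 0.0], [-0.0, 0.0, -1.0]]
contact_force: [0.4, 2.6, 5.0]
width: 0.202
grip_force: 59.7
```

apply_moves:
  deltas:
    - [0,0,0,-0.0005,0]
    - [0,0,0,-0.001,0]
    - [0,0,0,-0.0015,0]
    - [0,0,0,-0.002,0]
    - [0,0,0,-0.002,0]
    - [0,0,0,-0.002,0]
    - [0,0,0,-0.002,0]
    - [0,0,0,-0.002,0]
    - [0,0,0,-0.002,0]
    - [0,0,0,-0.002,0]

```text
time: 14.2
tcp_pos: [0.5034, 0.2341, 0.0949]
orientation: [[-0.966, -0.26, 0.0], [-0.26, 0.966, 0.0], [-0.0, 0.0, -1.0]]
contact_force: [-1.3, 4.0, 6.0]
width: 0.202
grip_force: 59.7
```

apply_moves:
  deltas:
    - [0,0,0,-0.0005,0]
    - [0,0,0,-0.001,0]
    - [0,0,0,-0.0015,0]
    - [0,0,0,-0.002,0]
    - [0,0,0,-0.002,0]
    - [0,0,0,-0.002,0]
    - [0,0,0,-0.002,0]
    - [0,0,0,-0.002,0]
    - [0,0,0,-0.002,0]
    - [0,0,0,-0.002,0]

```text
time: 15.45
tcp_pos: [0.5033, 0.234, 0.0929]
orientation: [[-0.966, -0.26, 0.0], [-0.26, 0.966, 0.0], [-0.0, 0.0, -1.0]]
contact_force: [-0.9, 2.7, 3.9]
width: 0.203
grip_force: 59.7
```

apply_moves:
  deltas:
    - [0,0,0,-0.0005,0]
    - [0,0,0,-0.001,0]
    - [0,0,0,-0.0015,0]
    - [0,0,0,-0.002,0]
    - [0,0,0,-0.002,0]
    - [0,0,0,-0.002,0]
    - [0,0,0,-0.002,0]
    - [0,0,0,-0.002,0]
    - [0,0,0,-0.002,0]
    - [0,0,0,-0.002,0]

```text
time: 16.7
tcp_pos: [0.5033, 0.2341, 0.0909]
orientation: [[-0.966, -0.26, 0.0], [-0.26, 0.966, 0.0], [-0.0, 0.0, -1.0]]
contact_force: [-0.1, 3.3, 4.3]
width: 0.2
grip_force: 59.7
```

apply_moves:
  deltas:
    - [0,0,0,-0.0003,0]
    - [0,0,0,-0.0006,0]
    - [0,0,0,-0.0009,0]
    - [0,0,0,-0.0012,0]
    - [0,0,0,-0.0012,0]
    - [0,0,0,-0.0012,0]
    - [0,0,0,-0.0012,0]
    - [0,0,0,-0.0012,0]
    - [0,0,0,-0.0012,0]
    - [0,0,0,-0.0012,0]
  newtons: 30

```text
time: 17.95
tcp_pos: [0.5034, 0.2341, 0.0897]
orientation: [[-0.966, -0.26, 0.0], [-0.26, 0.966, 0.0], [-0.0, 0.0, -1.0]]
contact_force: [-0.8, 3.7, 5.4]
width: 0.198
grip_force: 59.7
```

apply_moves:
  deltas:
    - [0,0,0,-0.0003,0]
    - [0,0,0,-0.0006,0]
    - [0,0,0,-0.0009,0]
    - [0,0,0,-0.0012,0]
    - [0,0,0,-0.0012,0]
    - [0,0,0,-0.0012,0]
    - [0,0,0,-0.0012,0]
    - [0,0,0,-0.0012,0]
    - [0,0,0,-0.0012,0]
    - [0,0,0,-0.0012,0]

```text
time: 19.2
tcp_pos: [0.5033, 0.2341, 0.0885]
orientation: [[-0.966, -0.26, 0.0], [-0.26, 0.966, 0.0], [-0.0, 0.0, -1.0]]
contact_force: [-0.9, 2.8, 4.7]
width: 0.202
grip_force: 59.7
```

apply_moves:
  deltas:
    - [0,0,0,-0.0003,0]
    - [0,0,0,-0.0006,0]
    - [0,0,0,-0.0009,0]
    - [0,0,0,-0.0012,0]
    - [0,0,0,-0.0012,0]
    - [0,0,0,-0.0012,0]
    - [0,0,0,-0.0012,0]
    - [0,0,0,-0.0012,0]
    - [0,0,0,-0.0012,0]
    - [0,0,0,-0.0012,0]

```text
time: 20.45
tcp_pos: [0.5034, 0.2341, 0.0874]
orientation: [[-0.966, -0.26, 0.0], [-0.26, 0.966, 0.0], [-0.0, 0.0, -1.0]]
contact_force: [-0.7, 2.6, 5.4]
width: 0.207
grip_force: 59.7
```

apply_moves:
  deltas:
    - [0,0,0,-0.0003,0]
    - [0,0,0,-0.0006,0]
    - [0,0,0,-0.0009,0]
    - [0,0,0,-0.0012,0]
    - [0,0,0,-0.0012,0]
    - [0,0,0,-0.0012,0]
    - [0,0,0,-0.0012,0]
    - [0,0,0,-0.0012,0]
    - [0,0,0,-0.0012,0]
    - [0,0,0,-0.0012,0]

```text
time: 21.7
tcp_pos: [0.5033, 0.2341, 0.0861]
orientation: [[-0.966, -0.26, 0.0], [-0.26, 0.966, 0.0], [-0.0, 0.0, -1.0]]
contact_force: [-1.0, 2.8, 5.1]
width: 0.2
grip_force: 59.7
```

apply_moves:
  deltas:
    - [0,0,0,-0.0003,0]
    - [0,0,0,-0.0006,0]
    - [0,0,0,-0.0009,0]
    - [0,0,0,-0.0012,0]
    - [0,0,0,-0.0012,0]
    - [0,0,0,-0.0012,0]
    - [0,0,0,-0.0012,0]
    - [0,0,0,-0.0012,0]
    - [0,0,0,-0.0012,0]
    - [0,0,0,-0.0012,0]

```text
time: 22.95
tcp_pos: [0.5034, 0.2341, 0.0849]
orientation: [[-0.966, -0.26, 0.0], [-0.26, 0.966, 0.0], [-0.0, 0.0, -1.0]]
contact_force: [-1.2, 3.8, 4.8]
width: 0.203
grip_force: 59.7
```

apply_moves:
  deltas:
    - [0,0,0,-0.0003,0]
    - [0,0,0,-0.0006,0]
    - [0,0,0,-0.0009,0]
    - [0,0,0,-0.0012,0]
    - [0,0,0,-0.0012,0]
    - [0,0,0,-0.0012,0]
    - [0,0,0,-0.0012,0]
    - [0,0,0,-0.0012,0]
    - [0,0,0,-0.0012,0]
    - [0,0,0,-0.0012,0]

```text
time: 24.2
tcp_pos: [0.5033, 0.2341, 0.0838]
orientation: [[-0.966, -0.26, 0.0], [-0.26, 0.966, 0.0], [-0.0, 0.0, -1.0]]
contact_force: [-0.4, 4.3, 5.5]
width: 0.207
grip_force: 59.7
```

apply_moves:
  deltas:
    - [0,0,0,-0.0003,0]
    - [0,0,0,-0.0006,0]
    - [0,0,0,-0.0009,0]
    - [0,0,0,-0.0012,0]
    - [0,0,0,-0.0012,0]
    - [0,0,0,-0.0012,0]
    - [0,0,0,-0.0012,0]
    - [0,0,0,-0.0012,0]
    - [0,0,0,-0.0012,0]
    - [0,0,0,-0.0012,0]

```text
time: 25.45
tcp_pos: [0.5034, 0.2341, 0.0826]
orientation: [[-0.966, -0.26, 0.0], [-0.26, 0.966, 0.0], [-0.0, 0.0, -1.0]]
contact_force: [-1.0, 3.7, 5.0]
width: 0.202
grip_force: 59.7
```

apply_moves:
  deltas:
    - [0,0,0,-0.0003,0]
    - [0,0,0,-0.0006,0]
    - [0,0,0,-0.0009,0]
    - [0,0,0,-0.0012,0]
    - [0,0,0,-0.0012,0]
    - [0,0,0,-0.0012,0]
    - [0,0,0,-0.0012,0]
    - [0,0,0,-0.0012,0]
    - [0,0,0,-0.0012,0]
    - [0,0,0,-0.0012,0]

```text
time: 26.7
tcp_pos: [0.5035, 0.2342, 0.0821]
orientation: [[-0.966, -0.26, 0.001], [-0.26, 0.966, 0.0], [-0.001, 0.0, -1.0]]
contact_force: [-4.0, 2.4, 14.4]
width: 0.202
grip_force: 61.1
```

apply_moves:
  deltas:
    - [0,0,0,-0.0001,0]
    - [0,0,0,-0.0001,0]
    - [0,0,0,-0.0001,0]
    - [0,0,0,-0.0001,0]
    - [0.5,0,0,-0.0001,0]
    - [0.5,0,0,-0.0001,0]
    - [0.5,0,0,-0.0001,0]
    - [0.5,0,0,-0.0001,0]
    - [0.5,0,0,0.01,0]
    - [0.5,0,0,0.03,0]

```text
time: 27.95
tcp_pos: [0.5031, 0.2338, 0.1115]
orientation: [[-0.966, -0.26, -0.001], [-0.26, 0.966, -0.0], [0.001, -0.0, -1.0]]
contact_force: [-0.1, -0.0, 0.1]
width: 0.499
grip_force: 0.0
```

```bash
python3 - <<'E'
from h import *
s=snap('wrist','w4.png'); o=arm.observe(); f=s['frame']; t=o['tcp_pos']
print(o['time'],t,o['width'],o['contact_force'])
b=snap('scene');a=snap('top')
cv2.imwrite('pics/c4.png',np.hstack([f[60:420],cv2.resize(b['frame'][190:290,280:380],(360,360)[::-1],interpolation=cv2.INTER_CUBIC)])[:,:,::-1][:,:800])
E
```

```text
28.0 [0.50426845 0.23427255 0.11467529] 0.502997013080455 [1.2474627  0.11774492 3.59205485]
```

View pics/c4.png

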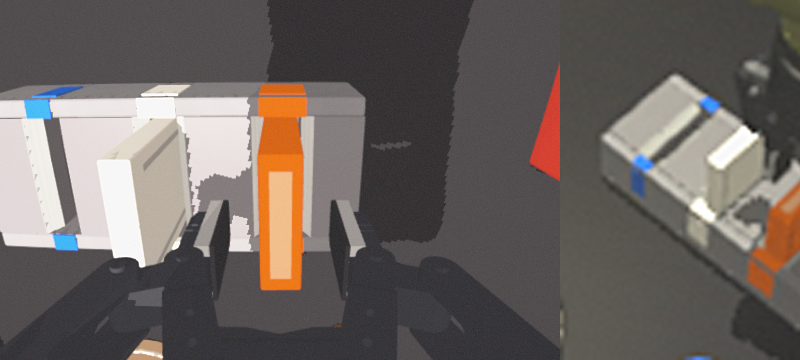

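The crop shows the orange plate standing in the wide slot (top at (260–300, 150–290)), the fingers open around it and clear, and the white plate untouched. I'll go for the blue plate.

apply_moves:
  deltas:
    - [0.5,0,0,0.045,0]
    - [0.5,0,0,0.09,0]
    - [0.5,0.002,-0.04,0.09,0]
    - [0.5,0.004,-0.1,0.09,1]
    - [0.5,0.006,-0.16,0.09,2]
    - [0.5,0.008,-0.22,0.09,3]
    - [0.5,0.011,-0.28,0.09,4]
    - [0.5,0.014,-0.34,0.09,5]
    - [0.5,0.016,-0.4,0.09,5]
    - [0.5,0.018,-0.455,0.09,5]
  newtons: 60

```text
time: 29.35
tcp_pos: [0.5209, -0.2232, 0.2005]
orientation: [[-0.939, -0.343, -0.001], [-0.343, 0.939, 0.0], [0.0, 0.0, -1.0]]
contact_force: [0.9, 1.0, -0.8]
width: 0.501
grip_force: 0.0
```

apply_moves:
  deltas:
    - [0.5,0,-0.019,0,0]
    - [0.5,0,-0.019,-0.02,0]
    - [0.5,0,-0.019,-0.06,0]
    - [0.5,0,-0.019,-0.1,0]
    - [0.5,0,-0.019,-0.12,0]
    - [0.5,0,-0.019,-0.127,0]
    - [0.5,0,-0.019,-0.127,0]
    - [0.3,0,-0.019,-0.127,0]
    - [0.1,0,-0.019,-0.127,0]
    - [0,0,-0.019,-0.127,0]

```text
time: 30.6
tcp_pos: [0.5217, -0.2403, 0.075]
orientation: [[-0.939, -0.343, 0.001], [-0.343, 0.939, -0.001], [-0.001, -0.001, -1.0]]
contact_force: [-1.2, 0.6, 6.5]
width: 0.083
grip_force: 59.3
```

apply_moves:
  deltas:
    - [0,0,0,0.03,0]
    - [0,0,0,0.07,0]
    - [0,0.002,0.03,0.086,0]
    - [0,0.004,0.09,0.086,-1]
    - [0,0.007,0.15,0.086,-2]
    - [0,0.01,0.21,0.086,-3]
    - [0,0.013,0.27,0.086,-4]
    - [0,0.015,0.32,0.086,-5]
    - [0,0.016,0.345,0.086,-5]
    - [0,0.016,0.351,0.086,-5]

```text
time: 31.85
tcp_pos: [0.5372, 0.1122, 0.1602]
orientation: [[-0.965, -0.262, -0.0], [-0.262, 0.965, -0.0], [0.0, 0.0, -1.0]]
contact_force: [0.1, -1.0, -0.4]
width: 0.087
grip_force: 58.5
```

```bash
python3 - <<'E'
from h import *
snap('wrist');snap('wrist');s=snap('wrist','w5.png'); o=arm.observe(); f=s['frame']; t=o['tcp_pos']
print(o['time'],t,o['width'],o['contact_force'])
hsv=cv2.cvtColor(f,cv2.COLOR_RGB2HSV); m=cv2.inRange(hsv,(95,80,30),(130,255,255))
R=np.array([[.9655,.2603],[-.2603,.9655]])
N,l,st,ce=cv2.connectedComponentsWithStats(m)
for i in range(1,N):
    if st[i,4]>15: print(st[i],ce[i].round(1),((onz(s,ce[i],.052)[0,:2]-t[:2])@R.T*1000).round(1))
for r in range(130,260,8): c=np.flatnonzero(m[r,235:330])+235; print(r,(c.min(),c.max()) if len(c) else 0,end=' ')
E
```

```text
32.0 [0.53730578 0.11030713 0.16015358] 0.08847881746143729 [ 0.74867119 -0.97969027 -0.98456237]
[270 133  23  25 551] [280.9 144.9] [-42.2   1. ]
[ 267  175   26  219 3640] [279.4 273.6] [47.8  0.1]
130 0 138 (np.int64(270), np.int64(292)) 146 (np.int64(270), np.int64(292)) 154 (np.int64(270), np.int64(292)) 162 0 170 0 178 (np.int64(272), np.int64(287)) 186 (np.int64(272), np.int64(288)) 194 (np.int64(271), np.int64(288)) 202 (np.int64(271), np.int64(289)) 210 (np.int64(270), np.int64(289)) 218 (np.int64(269), np.int64(289)) 226 (np.int64(269), np.int64(290)) 234 (np.int64(268), np.int64(291)) 242 (np.int64(267), np.int64(291)) 250 (np.int64(267), np.int64(291)) 258 (np.int64(267), np.int64(291))
```

View pics/w5.png

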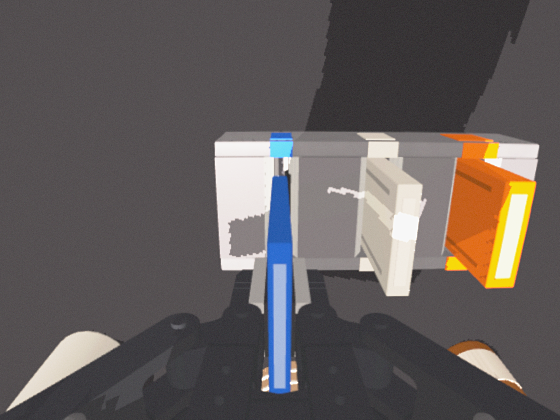

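The blue plate hangs centred over the narrow slot: bottom end at (272–287, 176), near tab at (270–292, 133–157). The orange and white plates stand in place.

apply_moves:
  deltas:
    - [0,0,0,-0.01,0]
    - [0,0,0,-0.02,0]
    - [0,0,0,-0.028,0]
    - [0,0,0,-0.034,0]
    - [0,0,0,-0.038,0]
    - [0,0,0,-0.041,0]
    - [0,0,0,-0.044,0]
    - [0,0,0,-0.046,0]
    - [0,0,0,-0.048,0]
    - [0,0,0,-0.049,0]

```text
time: 33.25
tcp_pos: [0.5373, 0.1109, 0.1111]
orientation: [[-0.966, -0.26, 0.0], [-0.26, 0.966, 0.0], [-0.0, 0.0, -1.0]]
contact_force: [-0.2, 0.0, -0.4]
width: 0.089
grip_force: 58.5
```

apply_moves:
  deltas:
    - [0,0,0,-0.002,0]
    - [0,0,0,-0.004,0]
    - [0,0,0,-0.006,0]
    - [0,0,0,-0.007,0]
    - [0,0,0,-0.008,0]
    - [0,0,0,-0.009,0]
    - [0,0,0,-0.01,0]
    - [0,0,0,-0.011,0]
    - [0,0,0,-0.012,0]
    - [0,0,0,-0.0125,0]

```text
time: 34.5
tcp_pos: [0.5374, 0.111, 0.0987]
orientation: [[-0.966, -0.26, 0.0], [-0.26, 0.966, 0.0], [-0.0, 0.0, -1.0]]
contact_force: [-1.4, 1.8, 5.0]
width: 0.084
grip_force: 59.3
```

Bottom is about 0.030. I'll go down in 1.5 mm steps.

apply_moves:
  deltas:
    - [0,0,0,-0.0005,0]
    - [0,0,0,-0.001,0]
    - [0,0,0,-0.0015,0]
    - [0,0,0,-0.002,0]
    - [0,0,0,-0.002,0]
    - [0,0,0,-0.002,0]
    - [0,0,0,-0.002,0]
    - [0,0,0,-0.002,0]
    - [0,0,0,-0.002,0]
    - [0,0,0,-0.002,0]

```text
time: 35.75
tcp_pos: [0.5373, 0.1109, 0.0967]
orientation: [[-0.966, -0.26, -0.0], [-0.26, 0.966, -0.0], [0.0, 0.0, -1.0]]
contact_force: [-0.6, 1.8, 3.4]
width: 0.086
grip_force: 59.1
```

apply_moves:
  deltas:
    - [0,0,0,-0.0005,0]
    - [0,0,0,-0.001,0]
    - [0,0,0,-0.0015,0]
    - [0,0,0,-0.0015,0]
    - [0,0,0,-0.0015,0]
    - [0,0,0,-0.0015,0]
    - [0,0,0,-0.0015,0]
    - [0,0,0,-0.0015,0]
    - [0,0,0,-0.0015,0]
    - [0,0,0,-0.0015,0]

```text
time: 37.0
tcp_pos: [0.5373, 0.1109, 0.0952]
orientation: [[-0.966, -0.26, 0.0], [-0.26, 0.966, 0.0], [-0.0, 0.0, -1.0]]
contact_force: [-0.9, 0.9, 5.5]
width: 0.084
grip_force: 59.3
```

apply_moves:
  deltas:
    - [0,0,0,-0.0005,0]
    - [0,0,0,-0.001,0]
    - [0,0,0,-0.0015,0]
    - [0,0,0,-0.0015,0]
    - [0,0,0,-0.0015,0]
    - [0,0,0,-0.0015,0]
    - [0,0,0,-0.0015,0]
    - [0,0,0,-0.0015,0]
    - [0,0,0,-0.0015,0]
    - [0,0,0,-0.0015,0]

```text
time: 38.25
tcp_pos: [0.5373, 0.1109, 0.0936]
orientation: [[-0.966, -0.26, -0.0], [-0.26, 0.966, -0.0], [0.0, 0.0, -1.0]]
contact_force: [-0.9, 1.4, 4.7]
width: 0.086
grip_force: 59.2
```

apply_moves:
  deltas:
    - [0,0,0,-0.0005,0]
    - [0,0,0,-0.001,0]
    - [0,0,0,-0.0015,0]
    - [0,0,0,-0.0015,0]
    - [0,0,0,-0.0015,0]
    - [0,0,0,-0.0015,0]
    - [0,0,0,-0.0015,0]
    - [0,0,0,-0.0015,0]
    - [0,0,0,-0.0015,0]
    - [0,0,0,-0.0015,0]

```text
time: 39.5
tcp_pos: [0.5373, 0.1109, 0.0922]
orientation: [[-0.966, -0.26, 0.0], [-0.26, 0.966, -0.0], [-0.0, -0.0, -1.0]]
contact_force: [-0.2, 2.1, 5.0]
width: 0.088
grip_force: 59.3
```

apply_moves:
  deltas:
    - [0,0,0,-0.0005,0]
    - [0,0,0,-0.001,0]
    - [0,0,0,-0.0015,0]
    - [0,0,0,-0.0015,0]
    - [0,0,0,-0.0015,0]
    - [0,0,0,-0.0015,0]
    - [0,0,0,-0.0015,0]
    - [0,0,0,-0.0015,0]
    - [0,0,0,-0.0015,0]
    - [0,0,0,-0.0015,0]

```text
time: 40.75
tcp_pos: [0.5373, 0.1109, 0.0907]
orientation: [[-0.966, -0.26, 0.0], [-0.26, 0.966, 0.0], [-0.0, 0.0, -1.0]]
contact_force: [-0.1, 1.7, 4.5]
width: 0.085
grip_force: 59.3
```

apply_moves:
  deltas:
    - [0,0,0,-0.0005,0]
    - [0,0,0,-0.001,0]
    - [0,0,0,-0.0015,0]
    - [0,0,0,-0.0015,0]
    - [0,0,0,-0.0015,0]
    - [0,0,0,-0.0015,0]
    - [0,0,0,-0.0015,0]
    - [0,0,0,-0.0015,0]
    - [0,0,0,-0.0015,0]
    - [0,0,0,-0.0015,0]

```text
time: 42.0
tcp_pos: [0.5373, 0.1109, 0.0892]
orientation: [[-0.966, -0.26, 0.0], [-0.26, 0.966, -0.0], [-0.0, -0.0, -1.0]]
contact_force: [0.0, 1.1, 5.1]
width: 0.087
grip_force: 59.3
```

apply_moves:
  deltas:
    - [0,0,0,-0.0005,0]
    - [0,0,0,-0.001,0]
    - [0,0,0,-0.0015,0]
    - [0,0,0,-0.0015,0]
    - [0,0,0,-0.0015,0]
    - [0,0,0,-0.0015,0]
    - [0,0,0,-0.0015,0]
    - [0,0,0,-0.0015,0]
    - [0,0,0,-0.0015,0]
    - [0,0,0,-0.0015,0]

```text
time: 43.25
tcp_pos: [0.5373, 0.1109, 0.0877]
orientation: [[-0.966, -0.26, 0.0], [-0.26, 0.966, -0.0], [-0.0, -0.0, -1.0]]
contact_force: [-0.9, 2.2, 4.1]
width: 0.087
grip_force: 59.3
```

apply_moves:
  deltas:
    - [0,0,0,-0.0005,0]
    - [0,0,0,-0.001,0]
    - [0,0,0,-0.0015,0]
    - [0,0,0,-0.0015,0]
    - [0,0,0,-0.0015,0]
    - [0,0,0,-0.0015,0]
    - [0,0,0,-0.0015,0]
    - [0,0,0,-0.0015,0]
    - [0,0,0,-0.0015,0]
    - [0,0,0,-0.0015,0]

```text
time: 44.5
tcp_pos: [0.5375, 0.1109, 0.0868]
orientation: [[-0.966, -0.26, 0.0], [-0.26, 0.966, 0.0], [-0.0, -0.0, -1.0]]
contact_force: [-3.1, 1.6, 12.2]
width: 0.083
grip_force: 60.4
```

Contact: about 7.5 N on the ledges. I'll add a little, hold, then let go.

apply_moves:
  deltas:
    - [0,0,0,-0.0003,0]
    - [0,0,0,-0.0003,0]
    - [0,0,0,-0.0003,0]
    - [0,0,0,-0.0003,0]
    - [0,0,0,-0.0003,0]
    - [0,0,0,-0.0003,0]
    - [0,0,0,-0.0003,0]
    - [0,0,0,-0.0003,0]
    - [0,0,0,-0.0003,0]
    - [0,0,0,-0.0003,0]

```text
time: 45.75
tcp_pos: [0.5375, 0.1109, 0.0867]
orientation: [[-0.966, -0.26, 0.001], [-0.26, 0.966, 0.0], [-0.001, -0.0, -1.0]]
contact_force: [-4.4, 1.5, 13.9]
width: 0.088
grip_force: 60.7
```

apply_moves:
  deltas:
    - [0.5,0,0,0,0]
    - [0.5,0,0,0,0]
    - [0.5,0,0,0,0]
    - [0.5,0,0,0,0]
    - [0.5,0,0,0.01,0]
    - [0.5,0,0,0.03,0]
    - [0.5,0,0,0.06,0]
    - [0.5,0,0,0.1,0]
    - [0.5,0,0,0.13,0]
    - [0.5,0,0,0.14,0]

```text
time: 47.0
tcp_pos: [0.5377, 0.111, 0.2281]
orientation: [[-0.966, -0.26, 0.003], [-0.26, 0.966, 0.0], [-0.003, -0.0, -1.0]]
contact_force: [-0.2, -0.0, 0.1]
width: 0.5
grip_force: 0.0
```

```bash
python3 - <<'E'
from h import *
s=snap('wrist'); o=arm.observe(); f=s['frame']
print(o['time'],o['tcp_pos'],o['width'],o['contact_force'])
b=snap('scene')
cv2.imwrite('pics/c6.png',np.hstack([cv2.resize(f,(400,300)),cv2.resize(b['frame'][195:285,275:395],(400,300),interpolation=cv2.INTER_CUBIC)])[:,:,::-1])
E
```

```text
47.05 [0.53774238 0.1109437  0.22805057] 0.4973545729981553 [-0.12280098  0.02027466  1.55094728]
```

View pics/c6.png

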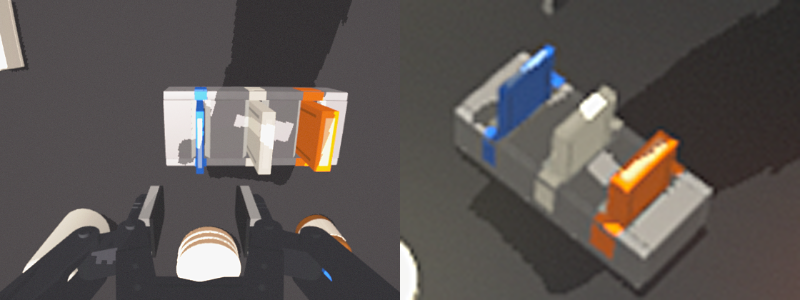

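Both views show the blue, white and orange plates upright in their slots with the gripper clear, so I'll hand the job in.

```bash
python3 -c "
from workcell import arm
print(arm.close_job())"
```

```text
the job is handed in; nothing more can be done
None
```

I loaded both plates as asked, orange into the wide slot, then blue into the narrow one, each pressed on its ledges with roughly 10 N (peak wrist reading 14.4 N) and released upright, and handed the job in at about 47 s. I judged "fully home" by feel, since the cameras can't resolve less than about 2 mm, and no verdict came back.

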